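# Turn the wet bottle brush bristles-up in its crock

## Task

Two bottle brushes stand in two leaning crocks, and one of them was put away wet with its bristles down inside its crock. Pull that brush out, turn it end for end and put it back into the same crock handle first, fully home, so that its bristles dry in the air, and let go of it. Leave the other brush, which already stands handle-down, as it is.

Things in the scene. Friction and masses are not known exactly. Their poses are not given: they have to be found in the camera images.
- brush_down: Straight bottle brush, 260 mm long, about 80 g. Origin at mid-length on its axis, the place to grip; +z runs toward the bristles. From z=-130 (handle end) to +26 a light wooden handle, 22 mm thick round the middle (z -85 to +26), with a knob of 27 mm at its end; z=26 to 130 white bristles, 30 mm thick. At the start it rests bristles-down in crock_a, about 5 degrees flatter than the crock.
- crock_a: Fixed white crock on a wooden stand (120x92 mm). Origin: centre of the underside. Its axis leans 50 degrees from vertical toward the crock's +x (away from the robot): (0.766, 0, 0.643). Round inside, 36 mm across, 87 mm deep; rim 49 mm across, mouth centre at (32, 0, 93) mm. Glazed; draw the brush along the axis. Stands left or right of the other, equal crock.
- crock_a_floor (a point): Centre of crock_a's round inner floor, at the lower end of its leaning axis, 87 mm below the mouth along the axis. With the brush home, handle-down, its handle end rests here, up to 8 mm aside; let go, it may sag 9 degrees flatter than the crock and stays in.
- brush_down_handle_end (a point): Tip of brush_down's wooden handle, 130 mm from its origin along its -z; at the start it sticks up out of the crock.
- brush_up: The other bottle brush, the same in every respect, already standing handle-down with its bristles up in the other crock; leave it in its place. Origin at mid-length, +z toward the bristles.

How it is judged (in metres and radians):
At the end, for the whole second after the job is handed in: brush_down stands handle-down in its own crock, its handle end within 25 mm of the centre of the crock's inner floor, at rest and let go; the other brush still stands in its crock, within 30 mm of where it was (distance between brush_down_handle_end and crock_a_floor below 0.025 m and linear speed of brush_down below 0.02 m/s and distance of brush_up from where it was at the start of the episode below 0.03 m); the robot touches nothing.
It fails at once if the other brush is pulled from its place (over 50 mm) (distance of brush_up from where it was at the start of the episode above 0.05 m).
It also fails if it takes over 43 s, if anything falls off the work surface, if the arm or the gripper's body presses on something with over 40 N, if the wrist force passes 120 N, or if a joint passes its speed limit or range.

## Robot

A 6-joint arm with a two-finger parallel gripper is mounted at the origin on a cart in front of the work surface, level with it; the furniture and walls round the work are solid. World frame = base frame: x ahead of the robot, y to its left, z up, the work surface at z = 0. Lengths are in mm, angles in degrees, forces in N, time in s.
With the tool pointing down it reaches from about 350 to 975 mm from the base axis. Payload 4.9 kg.
Tool frame: the origin (TCP) lies midway between the tips of the shut fingers; the grasp point (between the pads) lies 19 mm behind it; z points along the fingers, y is the line along which they close (so a half turn about z gives the same grasp; the last joint's range is limited). The gripper opens to 85 mm and grips with 20 to 120 N. Pads are 22 mm wide; open, the fingers measure 114 mm over their backs; the gripper's body (76 mm by 85 mm) begins 54 mm behind the grasp point. The pads swing forward as they close: fully open they stand 13 mm farther back than shut.
Start: joints at [69.385, 3.019, 92.412, -0, 84.569, -6.818], TCP at [149.04, 606.95, 231.304] pointing down, gripper open.
Joint ranges: [-172.51, 172.51], [-57.92, 126.97], [3.15, 148.05], [-58.71, 238.71], [5.1, 150.11], [-179.66, 179.66]. Speed limits (degrees/s): [147.25, 147.25, 180, 180, 180, 180].

## Interface

Orientations are given as a 3x3 rotation matrix whose columns are the frame's x, y, z axes.
In Python, from workcell import manip, grab_frame, job gives the robot as it stands.
- The arm moves only by the tool send_rows, never from a script. Its argument "commands" is a list of rows, each an object of numbers: "dx", "dy", "dz": the shift along the tool's x, y, z in mm; "ax", "ay", "az": the turn, a rotation vector about the tool's x, y, z in rad. In form: [{"dx": .., "dy": .., "dz": .., "ax": .., "ay": .., "az": ..}, ...]. A call has 1 to 10 rows; each row is the pose to reach, as a shift and turn from the pose commanded when the call began, along the tool's axes at that moment; what a row does not reach only later rows make up. A row lasts 1/10 s, in which the tool goes at most 50 mm and 8.59 degrees, less where a joint would pass 70% of its speed; a pose out of reach is approached as far as the arm can. A call with a gripper value outside its range is refused whole. "hand" is the finger opening in mm, from 0 to 85.4, set as the call begins (left out, the last holds). The fingers move at their own pace and stop on an object; "force" is the grip in N (left out, the last holds). Time passes only in rows, so rows that repeat a pose let the fingers close. It gives the time, the measured TCP pose, the force, the opening and the grip force at its end, in the units of the state.
- manip.get_obs(): the state, without advancing time (a new reading comes with each control period).
- grab_frame(name): name is "side" or "top"; returns a dict with "image" (384x512x3 uint8, red, green, blue), "depth" (384x512 float32, mm along the optical axis (not along the pixel's ray), 0 where there is no reading), "intrinsics" (3x3 intrinsics, pixels), "T" (4x4, takes a point from camera to world coordinates). Camera axes: x right, y down, z forward; pixel columns grow to the right and rows downward; lengths in mm; the calibration is good to about 2 mm. A picture is of the moment at which its call begins.
- job.finish_job(): hands the job in; it is judged then, once.
The state is a dict: "time": time; "joints": joint angles; "joint_vel": joint speeds; "joint_torque": joint torques, N m; "tool_pos": TCP position; "eef_rot": TCP orientation; "force": force on the tool from outside, world axes, zero at the start; "ft_torque": the same for the moment, N m; "grip_width": opening from 0.0 (shut) to 1.0 (fully open); "finger_force": force on a finger pad.
Only numpy, scipy, OpenCV 4.12 (cv2) and the standard library are available. Lean on these libraries where they do the work, as an engineer would, in place of code of your own. Each camera call takes 0.05 s, during which the arm holds its last target. There are 200 camera calls.

## Working session

There is one attempt and no reset: what is moved stays moved. The work goes in short steps, Python scripts to look and compute and a tool call to move; the robot and the scene stay as the last step left them, time stands still between calls to the robot, and variables do not carry over. Pictures are saved under pics/ and viewed, at most 10 in all, crops included, and the job is handed in when it is done.

Besides the shell and the picture viewer there is one more tool, called after ">>>" as name(argument=value, ...) on one line, values as JSON. send_rows: Moves the arm, as the interface text tells. Its arguments: {"type":"object","properties":{"commands":{"type":"array","items":{"type":"object","properties":{"dx":{"type":"number"},"dy":{"type":"number"},"dz":{"type":"number"},"ax":{"type":"number"},"ay":{"type":"number"},"az":{"type":"number"}}}},"hand":{"type":"number"},"force":{"type":"number"}},"required":["commands"]}

```bash
mkdir -p pics
cat > h.py <<'E'
import numpy as np, cv2
from workcell import manip, grab_frame, job
def grab(n,save=None):
    f=grab_frame(n); 
    if save: cv2.imwrite('pics/'+save,f['image'][:,:,::-1])
    return f
def cloud(f):
    K=np.array(f['intrinsics']);d=f['depth'];v,u=np.mgrid[:384,:512]
    p=np.stack([(u-K[0,2])/K[0,0]*d,(v-K[1,2])/K[1,1]*d,d],-1)
    T=np.array(f['T']);w=p@T[:3,:3].T+T[:3,3]; w[d==0]=np.nan
    return w
E
python3 - <<'E'
from h import *
np.set_printoptions(precision=1,suppress=True)
for n in('side','top'):
    f=grab(n); np.savez('pics/%s0.npz'%n,**{k:f[k] for k in f}); print(np.array(f['T']),f['intrinsics'][0][0])
    cv2.imwrite('pics/%s0.png'%n,f['image'][:,:,::-1])
o=manip.get_obs();print(o['time'],o['tool_pos'],o['eef_rot'])
E
```

```text
[[ -1.   -0.1   0.1 377.2]
 [ -0.1   0.4  -0.9 914.5]
 [  0.   -0.9  -0.4 514.5]
 [  0.    0.    0.    1. ]] 497.8501320504667
[[  0.   -1.    0.1 412.3]
 [ -1.   -0.   -0.  -10.4]
 [  0.   -0.1  -1.  974. ]
 [  0.    0.    0.    1. ]] 351.01257591960047
0.1 [148.9 606.4 230.2] [[-1.   0.2 -0. ]
 [ 0.2  1.  -0. ]
 [ 0.  -0.  -1. ]]
```

View pics/side0.png

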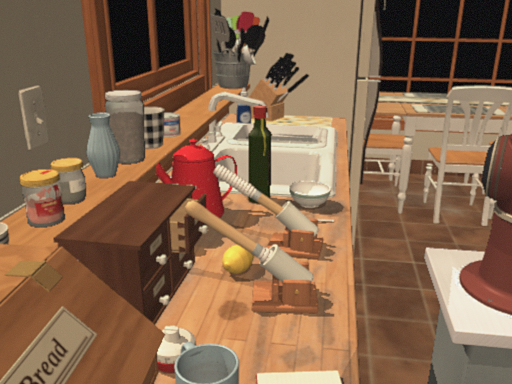

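View pics/top0.png

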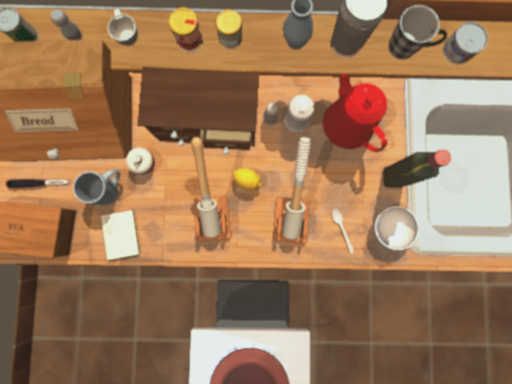

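The top view shows the wooden handle of brush_down running from about (197,143) to (205,200), in the left crock at (208,220). The bristled brush_up is in the right crock at (295,220). The side view shows the handle end at (193,208), close to the drawer cabinet.

```bash
cat > m.py <<'E'
from h import *
np.set_printoptions(precision=1,suppress=True)
F={n:dict(np.load('pics/%s0.npz'%n)) for n in('side','top')}
W={n:cloud(F[n]) for n in F}
def px(n,u,v): return W[n][v,u]
for u,v in[(197,143),(198,155),(201,170),(204,190),(208,205),(208,220),(210,235),(303,143),(300,170),(297,190),(295,205),(293,220),(200,110),(230,140),(150,110),(245,110),(246,178),(226,205),(194,238),(279,240),(308,205),(365,105),(300,110),(300,105)]: print('top',u,v,px('top',u,v))
for u,v in[(192,206),(205,215),(225,228),(245,241),(262,250),(285,262),(220,170),(260,195),(295,215),(130,210),(180,240)]: print('side',u,v,px('side',u,v))
E
python3 m.py
```

```text
top 197 143 [608.  124.5 196.9]
top 198 155 [nan nan nan]
top 201 170 [554.  120.4 153.3]
top 204 190 [509.6 115.6 127.3]
top 208 205 [475.2 108.4 100.5]
top 208 220 [438.2 108.7  90.1]
top 210 235 [400.5 106.5  59. ]
top 303 143 [ 616.7 -117.1  180.7]
top 300 170 [ 558.2 -113.8  153.9]
top 297 190 [ 514.2 -110.8  121.8]
top 295 205 [ 479.  -108.5  100.2]
top 293 220 [ 441.7 -104.5   93.1]
top 200 110 [692.  123.7 176.4]
top 230 140 [624.5  52.7 165.7]
top 150 110 [690.2 240.7 175. ]
top 245 110 [694.3  18.6 176. ]
top 246 178 [551.   16.4  60. ]
top 226 205 [482.2  70.9  14.9]
top 194 238 [390.9 157.3   2.5]
top 279 240 [389.7 -75.   18.8]
top 308 205 [ 486.1 -153.7   15.5]
top 365 105 [ 709.4 -261.3  183.1]
top 300 110 [ 713.6 -116.3  129. ]
top 300 105 [ 726.8 -116.4  128. ]
side 192 206 [609.5 139.9 189.6]
side 205 215 [588.2 135.3 172.2]
side 225 228 [554.4 128.4 146.7]
side 245 241 [518.6 128.4 124. ]
side 262 250 [488.8 121.7 105.2]
side 285 262 [446.4 126.2  87. ]
side 220 170 [ 616.6 -108.6  175.6]
side 260 195 [ 527.6 -112.5  120.8]
side 295 215 [446.5 -92.   86.7]
side 130 210 [723.3 140.1 174.4]
side 180 240 [638.1 129.2 116.9]
```

```bash
cat > fit.py <<'E'
from m import *
from scipy.optimize import least_squares
def cyl(P,r,p0,d0):
    d0=d0/np.linalg.norm(d0);a=np.cross(d0,[0,0,1.]);a/=np.linalg.norm(a);b=np.cross(d0,a)
    def axis(q): 
        d=d0+q[2]*a+q[3]*b; return p0+q[0]*a+q[1]*b,d/np.linalg.norm(d)
    def f(q):
        p,d=axis(q); return np.linalg.norm(np.cross(P-p,d),axis=1)-r
    s=least_squares(f,[0,0,0,0],loss='soft_l1',f_scale=2); return *axis(s.x),np.sqrt(np.mean(np.clip(s.fun,-5,5)**2)) if 0 else np.median(np.abs(f(s.x)))
def pts(p,d,s0,s1,R):
    d=d/np.linalg.norm(d);o=[]
    for n in W:
        P=W[n].reshape(-1,3);P=P[np.isfinite(P[:,0])];s=(P-p)@d
        m=(s>s0)&(s<s1)&(np.linalg.norm(np.cross(P-p,d),axis=1)<R);o.append(P[m])
    return o
if __name__=='__main__':
  for name,p,d,rng in[('A handle',np.array([554,122,142.]),np.array([.815,.11,.57]),(-55,35)),('B bristle',np.array([558,-112,142.]),np.array([.8,-.06,.57]),(-20,60)),
    ('A crock',np.array([432,109,68.]),np.array([.766,.09,.643]),(-15,25)),('B crock',np.array([436,-106,68.]),np.array([.766,-.08,.643]),(-15,25))]:
    r={'A handle':11,'B bristle':15}.get(name,24.5)
    for k in range(3):
        o=pts(p,d,*rng,r+8); P=np.vstack(o); p,d,e=cyl(P,r,p,d)
    print(name,[len(x) for x in o],p,np.round(d,3),'lean',np.degrees(np.arccos(d[2])),'az',np.degrees(np.arctan2(d[1],d[0])),e)
    o=pts(p,d,-200,200,r+6);P=np.vstack(o);s=(P-p)@(d);print('  extent',np.percentile(s,[0,1,50,99,100]))
    for n,x in zip(W,o): 
        q=x-p; s=q@d; print('   ',n,np.mean((np.linalg.norm(np.cross(q,d),axis=1)-r)))
  # stand: wood points at z 12..24
  for c in((432,109),(436,-106)):
    P=W['top'].reshape(-1,3);P=P[(abs(P[:,0]-c[0])<90)&(abs(P[:,1]-c[1])<80)&(P[:,2]>10)&(P[:,2]<26)]
    (cx,cy),wh,a=cv2.minAreaRect(P[:,:2].astype(np.float32));print('stand',cx,cy,wh,a,P[:,2].mean())
E
python3 fit.py | grep -v -E '^(top|side)'
```

```text
A handle [608, 310] [554.4 122.5 141.4] [0.8 0.1 0.6] lean 55.383694374161436 az 6.223367556946958 0.9948002995761049
  extent [-199.8  -98.8   -2.2   82.1   83.9]
    side 0.3390764472973713
    top 1.5095517334459685
B bristle [442, 368] [ 562.7 -116.2  134.9] [ 0.9 -0.1  0.5] lean 58.753474254528676 az -4.169729406308627 1.1155620252648344
  extent [-199.8 -184.    -5.6   77.3   78.5]
    side -1.2023125668800807
    top -0.5097800215750062
A crock [485, 266] [439.8 108.8  58.7] [0.8 0.1 0.6] lean 51.211831580512595 az 6.299737156460454 1.057920286125146
  extent [-142.4 -126.4   26.7  196.2  199.9]
    side -6.297846689050536
    top -6.814163908028153
B crock [348, 255] [ 441.1 -107.3   61.7] [ 0.8 -0.   0.6] lean 50.62069770758546 az -1.4387124125264776 1.1901471616287367
  extent [-138.4 -128.5   24.2  195.6  199.8]
    side -4.762299410601765
    top -6.2419472245557985
stand 445.3604736328125 109.78532409667969 (119.78627014160156, 91.81861877441406) 6.64428186416626 14.866963952465198
stand 443.9983825683594 -106.42327880859375 (91.75479125976562, 119.47972106933594) 85.48783874511719 15.055518308017014
```

Run:
```python
import cv2
a=cv2.imread('pics/top0.png')[120:260,150:330];b=cv2.imread('pics/side0.png')[150:330,160:360]
cv2.imwrite('pics/c1.png',cv2.hconcat([cv2.resize(a,(400,311)),cv2.resize(b,(400,311))]))
```

```text
(no output)
```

View pics/c1.png

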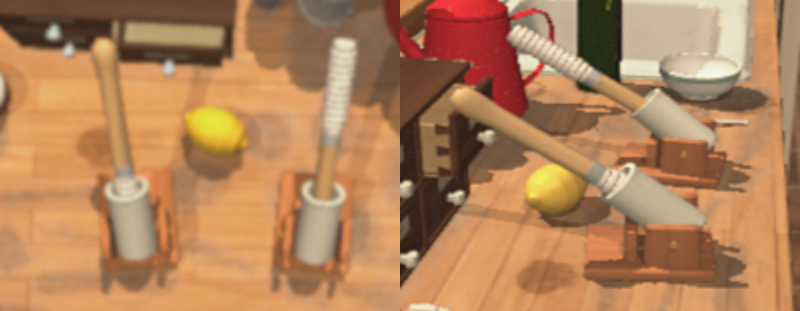

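The crop shows crock A's mouth with the bristle base just visible. The stand measures 120x92, as given, and the brush's far end falls near the floor, so the estimates are consistent.

```bash
cat > g.py <<'E'
from h import *
from scipy.spatial.transform import Rotation as Ro
np.set_printoptions(precision=3,suppress=True)
AZ=np.radians(6.4); H=np.array([np.cos(AZ),np.sin(AZ),0]);Z=np.array([0,0,1.]);Y=np.array([-np.sin(AZ),np.cos(AZ),0])
def ax(l): l=np.radians(l); return np.sin(l)*H+np.cos(l)*Z
M=np.array([478.,113.4,93.]); D=ax(50); FLOOR=M-87*D
def Rt(lean,flip=False):
    d=ax(lean)*(1 if not flip else -1); y=Y*(1 if not flip else -1)
    return np.column_stack([-d,y,np.cross(-d,y)])
def rel(G,R,o=None):
    """row for grasp point G and tool R"""
    o=o or manip.get_obs();R0=np.array(o['eef_rot']);p0=np.array(o['tool_pos'])
    t=G+19*R[:,2]-p0; return np.round(R0.T@t,1),np.round(Ro.from_matrix(R0.T@R).as_rotvec(),3)
C=np.array([516.8,118.4,115.3])
def show():
    o=manip.get_obs();print('t',o['time'],'tcp',np.array(o['tool_pos']),'j',np.array(o['joints']),'F',np.array(o['force']),'w',o['grip_width'],o['finger_force'])
E
python3 - <<'E'
from g import *
show();R=Rt(55);print(R,FLOOR);print(rel(C-110*R[:,2],R))
E
```

```text
t 0.1 tcp [148.855 606.426 230.179] j [69.384  3.053 92.485  0.001 84.57  -6.819] F [ 1.063  0.684 -0.803] w 0.9964750194780281 0.0
[[-0.814 -0.111  0.57 ]
 [-0.091  0.994  0.064]
 [-0.574  0.    -0.819]] [411.769 105.971  37.077]
(array([-424.7, -404.1,   41. ]), array([-0.109, -0.605, -0.341]))
```

>>> send_rows(commands=[{"dx": -425, "dy": -404, "dz": 41, "ax": -0.109, "ay": -0.605, "az": -0.341}, {"dx": -425, "dy": -404, "dz": 41, "ax": -0.109, "ay": -0.605, "az": -0.341}, {"dx": -425, "dy": -404, "dz": 41, "ax": -0.109, "ay": -0.605, "az": -0.341}, {"dx": -425, "dy": -404, "dz": 41, "ax": -0.109, "ay": -0.605, "az": -0.341}, {"dx": -425, "dy": -404, "dz": 41, "ax": -0.109, "ay": -0.605, "az": -0.341}, {"dx": -425, "dy": -404, "dz": 41, "ax": -0.109, "ay": -0.605, "az": -0.341}, {"dx": -425, "dy": -404, "dz": 41, "ax": -0.109, "ay": -0.605, "az": -0.341}, {"dx": -425, "dy": -404, "dz": 41, "ax": -0.109, "ay": -0.605, "az": -0.341}, {"dx": -425, "dy": -404, "dz": 41, "ax": -0.109, "ay": -0.605, "az": -0.341}, {"dx": -425, "dy": -404, "dz": 41, "ax": -0.109, "ay": -0.605, "az": -0.341}], hand=85)

```text
time: 1.1
tool_pos: [418.5, 185.4, 196.3]
eef_rot: [[-0.813, -0.112, 0.572], [-0.091, 0.994, 0.066], [-0.576, 0.002, -0.818]]
force: [0.2, -0.3, 0.2]
grip_width: 0.998
finger_force: 0.0
```

Run:
```python
from g import *
show();R=Rt(55);print(rel(C-110*R[:,2],R))
```

```text
t 1.1 tcp [418.476 185.441 196.264] j [ 18.905 -46.487 137.527  -8.655  54.759 -74.695] F [ 0.242 -0.348  0.241] w 0.9976988144744287 0.0
(array([-27.4, -77.6,  27. ]), array([ 0.002,  0.002, -0.   ]))
```

>>> send_rows(commands=[{"dx": -27.4, "dy": -77.6, "dz": 27}, {"dx": -27.4, "dy": -77.6, "dz": 27}, {"dx": -27.4, "dy": -77.6, "dz": 27}, {"dx": -27.4, "dy": -77.6, "dz": 27}])

```text
validation failed for argument at $.co...
```

Run:
```python
from g import *
show();R=Rt(55);print(rel(C-110*R[:,2],R),rel(C,R))
```

```text
t 1.1 tcp [418.476 185.441 196.264] j [ 18.905 -46.487 137.527  -8.655  54.759 -74.695] F [ 0.242 -0.348  0.241] w 0.9976988144744287 0.0
(array([-27.4, -77.6,  27. ]), array([ 0.002,  0.002, -0.   ])) (array([-27.2, -77.8, 137. ]), array([ 0.002,  0.002, -0.   ]))
```

>>> send_rows(commands=[{"dx": -27.4, "dy": -77.6, "dz": 27, "ax": 0, "ay": 0, "az": 0}, {"dx": -27.4, "dy": -77.6, "dz": 27, "ax": 0, "ay": 0, "az": 0}, {"dx": -27.4, "dy": -77.6, "dz": 27, "ax": 0, "ay": 0, "az": 0}, {"dx": -27.4, "dy": -77.6, "dz": 27, "ax": 0, "ay": 0, "az": 0}])

```text
time: 1.5
tool_pos: [464.3, 113.2, 189.2]
eef_rot: [[-0.815, -0.109, 0.569], [-0.088, 0.994, 0.064], [-0.573, 0.002, -0.82]]
force: [-0.3, 0.2, -0.8]
grip_width: 0.995
finger_force: 0.0
```

Run:
```python
from g import *
show();R=Rt(55);print(rel(C-110*R[:,2],R),rel(C,R))
```

```text
t 1.5 tcp [464.331 113.195 189.216] j [  3.941 -43.314 136.548   1.777  51.848 -92.923] F [-0.259  0.184 -0.824] w 0.9945548349205079 0.0
(array([-0.8, -0.7, -0.2]), array([-0.   , -0.001, -0.003])) (array([ -0.9,  -0.7, 109.8]), array([-0.   , -0.001, -0.003]))
```

>>> send_rows(commands=[{"dx": -0.9, "dy": -0.7, "dz": 40, "ax": 0, "ay": 0, "az": 0}, {"dx": -0.9, "dy": -0.7, "dz": 80, "ax": 0, "ay": 0, "az": 0}, {"dx": -0.9, "dy": -0.7, "dz": 100, "ax": 0, "ay": 0, "az": 0}, {"dx": -0.9, "dy": -0.7, "dz": 110, "ax": 0, "ay": 0, "az": 0}, {"dx": -0.9, "dy": -0.7, "dz": 110, "ax": 0, "ay": 0, "az": 0}, {"dx": -0.9, "dy": -0.7, "dz": 110, "ax": 0, "ay": 0, "az": 0}])

```text
time: 2.1
tool_pos: [527.5, 122.4, 100.5]
eef_rot: [[-0.814, -0.114, 0.57], [-0.093, 0.993, 0.067], [-0.574, 0.001, -0.819]]
force: [-0.2, 0.2, 0.9]
grip_width: 0.997
finger_force: 0.0
```

>>> send_rows(commands=[{"dx": 0, "dy": 0, "dz": 0, "ax": 0, "ay": 0, "az": 0}, {"dx": 0, "dy": 0, "dz": 0, "ax": 0, "ay": 0, "az": 0}, {"dx": 0, "dy": 0, "dz": 0, "ax": 0, "ay": 0, "az": 0}, {"dx": 0, "dy": 0, "dz": 0, "ax": 0, "ay": 0, "az": 0}, {"dx": 0, "dy": 0, "dz": 0, "ax": 0, "ay": 0, "az": 0}, {"dx": 0, "dy": 0, "dz": 0, "ax": 0, "ay": 0, "az": 0}, {"dx": 0, "dy": 0, "dz": 0, "ax": 0, "ay": 0, "az": 0}, {"dx": 0, "dy": 0, "dz": 0, "ax": 0, "ay": 0, "az": 0}], hand=10, force=60)

```text
time: 2.9
tool_pos: [528.3, 120.6, 100.8]
eef_rot: [[-0.813, -0.111, 0.571], [-0.091, 0.994, 0.065], [-0.575, 0.001, -0.818]]
force: [-2.6, -0.8, 4.0]
grip_width: 0.233
finger_force: 58.5
```

Run:
```python
from g import *
show();grab('side','s2.png');o=manip.get_obs();R=np.array(o['eef_rot'])
for k in(30,60,100,130):print(k,R.T@(D*k))
```

```text
t 2.9 tcp [528.307 120.58  100.769] j [  4.347 -22.426 132.863   2.168  34.528 -93.425] F [-2.633 -0.84   4.007] w 0.23316040870284796 58.506667613983154
30 [-29.889   0.024  -2.576]
60 [-59.778   0.047  -5.152]
100 [-99.631   0.079  -8.587]
130 [-129.52     0.103  -11.163]
```

View pics/s2.png

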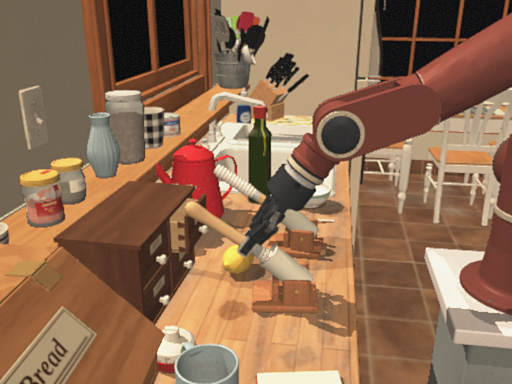

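The picture shows the fingers gripping the handle at mid-length near (258,232). The drawer front near (205,225) needs a clearance check before I withdraw.

```bash
python3 - <<'E' | grep -v -E '^(top|side)'
from m import *
P=np.vstack([W[n].reshape(-1,3) for n in W]);P=P[np.isfinite(P[:,0])]
for y0 in range(20,170,15):
    r=[]
    for x0 in range(585,660,8):
        q=P[(abs(P[:,1]-y0-7)<7.5)&(abs(P[:,0]-x0-4)<4)]; r.append(int(q[:,2].max()) if len(q) else -1)
    print(y0,r)
E
```

```text
20 [2, 4, 3, 3, 167, 163, 3, 177, 178, 178]
35 [4, 3, 4, 4, 167, 163, 3, 177, 177, 177]
50 [5, 2, 121, 118, 165, 162, 30, 179, 177, 178]
65 [2, 2, 123, 120, 167, 162, 39, 177, 178, 177]
80 [4, 3, 3, 5, 165, 167, 1, 177, 178, 177]
95 [1, 4, 6, 2, 165, 168, 3, 177, 177, 177]
110 [185, 190, 196, 197, 191, 166, 151, 177, 178, 177]
125 [186, 191, 197, 198, 194, 184, 153, 177, 177, 178]
140 [173, 186, 188, 191, 185, 1, 3, 177, 178, 179]
155 [1, 4, 4, 5, 0, 1, 0, 176, 177, 177]
```

>>> send_rows(commands=[{"dx": -10, "dy": 0, "dz": -0.9, "ax": 0, "ay": 0, "az": 0}, {"dx": -20, "dy": 0, "dz": -1.7, "ax": 0, "ay": 0, "az": 0}, {"dx": -30, "dy": 0, "dz": -2.6, "ax": 0, "ay": 0, "az": 0}, {"dx": -40, "dy": 0, "dz": -3.5, "ax": 0, "ay": 0, "az": 0}, {"dx": -50, "dy": 0, "dz": -4.3, "ax": 0, "ay": 0, "az": 0}, {"dx": -60, "dy": 0, "dz": -5.2, "ax": 0, "ay": 0, "az": 0}, {"dx": -70, "dy": 0, "dz": -6, "ax": 0, "ay": 0, "az": 0}, {"dx": -80, "dy": 0, "dz": -6.9, "ax": 0, "ay": 0, "az": 0}, {"dx": -90, "dy": 0, "dz": -7.8, "ax": 0, "ay": 0, "az": 0}, {"dx": -94, "dy": 0, "dz": -8.2, "ax": 0, "ay": 0, "az": 0}])

```text
time: 3.95
tool_pos: [601.1, 128.7, 162.5]
eef_rot: [[-0.813, -0.111, 0.572], [-0.09, 0.994, 0.065], [-0.576, 0.001, -0.818]]
force: [0.8, -0.4, 0.2]
grip_width: 0.239
finger_force: 58.6
```

Run:
```python
from g import *
show();o=manip.get_obs();R=np.array(o['eef_rot']);G=np.array(o['tool_pos'])-19*R[:,2];print(G)
print('up',rel(np.array([G[0],G[1],G[2]+100]),R));print(rel(np.array([560.,118,330]),R))
```

```text
t 3.95 tcp [601.15  128.729 162.494] j [  4.675 -15.203 121.031   1.663  39.059 -92.659] F [ 0.802 -0.429  0.159] w 0.23915067142601376 58.56090009212494
[590.284 127.492 178.031]
up (array([-57.6,   0.1, -81.8]), array([0., 0., 0.]))
(array([ -62. ,   -5.9, -142.2]), array([0., 0., 0.]))
```

>>> send_rows(commands=[{"dx": -20, "dy": 0, "dz": -28, "ax": 0, "ay": 0, "az": 0}, {"dx": -40, "dy": 0, "dz": -56, "ax": 0, "ay": 0, "az": 0}, {"dx": -58, "dy": 0, "dz": -82, "ax": 0, "ay": 0, "az": 0}, {"dx": -62, "dy": -6, "dz": -142, "ax": 0, "ay": 0, "az": 0}, {"dx": -62, "dy": -6, "dz": -142, "ax": 0, "ay": 0, "az": 0}, {"dx": -62, "dy": -6, "dz": -142, "ax": 0, "ay": 0, "az": 0}])

```text
time: 4.55
tool_pos: [570.5, 119.0, 316.5]
eef_rot: [[-0.811, -0.111, 0.575], [-0.09, 0.994, 0.065], [-0.579, 0.001, -0.816]]
force: [0.4, 0.5, -1.3]
grip_width: 0.234
finger_force: 58.8
```

>>> send_rows(commands=[{"dx": 0, "dy": 0, "dz": 0, "ax": 0, "ay": 0, "az": 0.15}, {"dx": 0, "dy": 0, "dz": 0, "ax": 0, "ay": 0, "az": 0.3}, {"dx": 0, "dy": 0, "dz": 0, "ax": 0, "ay": 0, "az": 0.45}, {"dx": 0, "dy": 0, "dz": 0, "ax": 0, "ay": 0, "az": 0.6}, {"dx": 0, "dy": 0, "dz": 0, "ax": 0, "ay": 0, "az": 0.75}, {"dx": 0, "dy": 0, "dz": 0, "ax": 0, "ay": 0, "az": 0.9}, {"dx": 0, "dy": 0, "dz": 0, "ax": 0, "ay": 0, "az": 1.05}, {"dx": 0, "dy": 0, "dz": 0, "ax": 0, "ay": 0, "az": 1.2}, {"dx": 0, "dy": 0, "dz": 0, "ax": 0, "ay": 0, "az": 1.35}, {"dx": 0, "dy": 0, "dz": 0, "ax": 0, "ay": 0, "az": 1.5}])

```text
time: 5.55
tool_pos: [569.4, 119.0, 309.0]
eef_rot: [[-0.164, 0.808, 0.566], [0.986, 0.155, 0.065], [-0.035, 0.569, -0.822]]
force: [0.9, -0.0, 0.1]
grip_width: 0.232
finger_force: 58.8
```

>>> send_rows(commands=[{"dx": 0, "dy": 0, "dz": 0, "ax": 0, "ay": 0, "az": 0.15}, {"dx": 0, "dy": 0, "dz": 0, "ax": 0, "ay": 0, "az": 0.3}, {"dx": 0, "dy": 0, "dz": 0, "ax": 0, "ay": 0, "az": 0.45}, {"dx": 0, "dy": 0, "dz": 0, "ax": 0, "ay": 0, "az": 0.6}, {"dx": 0, "dy": 0, "dz": 0, "ax": 0, "ay": 0, "az": 0.75}, {"dx": 0, "dy": 0, "dz": 0, "ax": 0, "ay": 0, "az": 0.9}, {"dx": 0, "dy": 0, "dz": 0, "ax": 0, "ay": 0, "az": 1.05}, {"dx": 0, "dy": 0, "dz": 0, "ax": 0, "ay": 0, "az": 1.2}, {"dx": 0, "dy": 0, "dz": 0, "ax": 0, "ay": 0, "az": 1.35}, {"dx": 0, "dy": 0, "dz": 0, "ax": 0, "ay": 0, "az": 1.5}])

```text
time: 6.55
tool_pos: [569.4, 119.1, 309.0]
eef_rot: [[0.794, 0.221, 0.566], [0.224, -0.972, 0.065], [0.565, 0.075, -0.822]]
force: [0.8, 0.4, -1.0]
grip_width: 0.235
finger_force: 58.8
```

Run:
```python
from g import *
show();R=Rt(50,True); G=M+(43+115)*D; print(G,rel(G,R)); print(np.array(manip.get_obs()['eef_rot']))
```

```text
t 6.55 tcp [569.357 119.075 308.968] j [  3.705 -27.297 115.66    1.915  56.958  79.028] F [ 0.781  0.44  -1.004] w 0.23515692545745764 58.779128193855286
[598.281 126.892 194.56 ] (array([-38.1,  -9.6, 129.8]), array([-0.007,  0.092,  0.134]))
[[ 0.794  0.221  0.566]
 [ 0.224 -0.972  0.065]
 [ 0.565  0.075 -0.822]]
```

>>> send_rows(commands=[{"dx": 0, "dy": 0, "dz": 0, "ax": -0.007, "ay": 0.092, "az": 0.134}, {"dx": 0, "dy": 0, "dz": 0, "ax": -0.007, "ay": 0.092, "az": 0.134}, {"dx": 0, "dy": 0, "dz": 0, "ax": -0.007, "ay": 0.092, "az": 0.134}, {"dx": 0, "dy": 0, "dz": 0, "ax": -0.007, "ay": 0.092, "az": 0.134}])

```text
time: 6.95
tool_pos: [570.0, 119.1, 312.1]
eef_rot: [[0.758, 0.118, 0.641], [0.093, -0.993, 0.073], [0.646, 0.005, -0.764]]
force: [0.0, -0.8, 0.4]
grip_width: 0.235
finger_force: 58.7
```

```bash
cat > inh.py <<'E'
from g import *
import fit
o=manip.get_obs(); 
f={n:grab(n,n+'_h.png') for n in('side','top')}
fit.W.clear(); fit.W.update({n:cloud(f[n]) for n in f})
R=np.array(o['eef_rot']);G=np.array(o['tool_pos'])-19*R[:,2]; d=-R[:,0]   # toward bristles in hand: up
d=d if d[2]>0 else -d
show(); print('G',G,'nom d',d)
for rng,r in (((-120,-30),11),((40,125),15)):
    p,dd=G.copy(),d.copy()
    for k in range(3):
        q=fit.pts(p,dd,*rng,r+7); P=np.vstack(q); p,dd,e=fit.cyl(P,r,p,dd)
    p=p+((G-p)@dd)*dd
    q=fit.pts(p,dd,-170,170,r+4)
    print(rng,[len(x) for x in q],'off',R.T@(p-G),'d',dd,'ang_xyz tool',R.T@np.cross(d,dd)*57.3,'lean',np.degrees(np.arccos(dd[2])),'e',e,'ext',[np.percentile((x-p)@dd,[0,1,99,100]) if len(x) else 0 for x in q])
E
python3 inh.py | grep -v -E '^(top|side)'
```

```text
t 7.05 tcp [570.3 119.1 313.1] j [  3.6 -30.5 118.9   2.4  51.3  85.9] F [-0.7  1.1  0.2] w 0.2347661374568983 58.728007078170776
G [557.8 117.7 326.6] nom d [0.8 0.1 0.6]
(-120, -30) [1260, 447] off [-0.1  1.5  2.7] d [0.8 0.1 0.6] ang_xyz tool [-0.  -0.4  1.4] lean 50.24211556624557 e 0.8456017392576198 ext [array([-129.5, -126.3,  122.9,  129.3]), array([-121.5,  -65.3,  130.1,  130.6])]
(40, 125) [2134, 1216] off [-0.   1.   0.9] d [0.8 0.1 0.6] ang_xyz tool [-0.  -0.3 -0.2] lean 50.06785110423566 e 1.0193980601697028 ext [array([-129.6, -124.3,  127.3,  129.6]), array([-122. , -110.8,  130. ,  130.3])]
```

View pics/side_h.png

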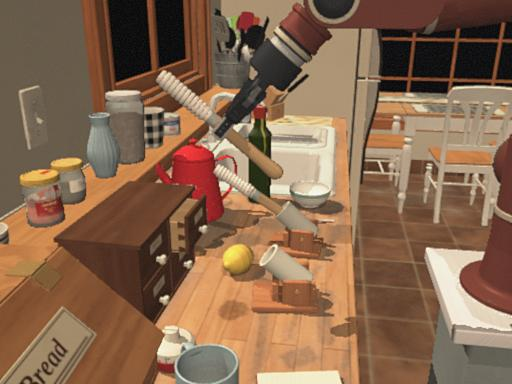

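The picture shows the brush held bristles-up, with its handle end at (278,172) and the crock empty, its mouth near (272,262). Next I refine the mouth position from the rim.

```bash
cat > rim.py <<'E'
from g import *
import fit
f={n:grab(n) for n in('side','top')}
for n in f:
    P=cloud(f[n]).reshape(-1,3);P=P[np.isfinite(P[:,0])];q=P-M;s=q@D;a=q@Y;b=q@np.cross(D,Y);r=np.hypot(a,b)
    # outer cylinder section, fixed direction D, r 24.5
    m=(s>-55)&(s<-4)&(r>17)&(r<31);from scipy.optimize import least_squares
    c=least_squares(lambda c:np.hypot(a[m]-c[0],b[m]-c[1])-24.5,[0,0],loss='soft_l1').x
    print(n,m.sum(),'outer offset Y,up',c,'smax',np.percentile(s[(r>17)&(r<26)&(s<12)],[90,97,99]))
    k=(s>-3.5)&(s<4)&(r<30)
    if k.sum()>8:
        A=np.c_[2*a[k],2*b[k],np.ones(k.sum())];x=np.linalg.lstsq(A,a[k]**2+b[k]**2,rcond=None)[0];print('  rim',k.sum(),x[:2],'r',np.sqrt(x[2]+x[0]**2+x[1]**2))
print('up vec',np.cross(D,Y))
G=M+138*D;print(G,rel(G,Rt(50,True)))
E
python3 rim.py | grep -v -E '^(top|side) [0-9]+ [0-9]+ '
```

```text
side 718 outer offset Y,up [-0.4 -2.2] smax [-2.1  1.3  1.7]
  rim 177 [ 3.1 -0.7] r 21.488550144207974
top 109 outer offset Y,up [2.7 3.3] smax [0.3 1.5 1.8]
  rim 68 [-0.7  2.9] r 21.31305076299356
up vec [-0.6 -0.1  0.8]
[583.1 125.2 181.7] (array([-75.1,  -5.1, 128. ]), array([-0., -0.,  0.]))
```

>>> send_rows(commands=[{"dx": 0, "dy": -6.3, "dz": 40, "ax": 0, "ay": 0, "az": 0}, {"dx": 0, "dy": -6.3, "dz": 80, "ax": 0, "ay": 0, "az": 0}, {"dx": 0, "dy": -6.3, "dz": 110, "ax": 0, "ay": 0, "az": 0}, {"dx": 0, "dy": -6.3, "dz": 126.5, "ax": 0, "ay": 0, "az": 0}, {"dx": -25, "dy": -6.3, "dz": 126.5, "ax": 0, "ay": 0, "az": 0}, {"dx": -50, "dy": -6.3, "dz": 126.5, "ax": 0, "ay": 0, "az": 0}, {"dx": -65, "dy": -6.3, "dz": 126.5, "ax": 0, "ay": 0, "az": 0}, {"dx": -75, "dy": -6.3, "dz": 126.5, "ax": 0, "ay": 0, "az": 0}, {"dx": -75, "dy": -6.3, "dz": 126.5, "ax": 0, "ay": 0, "az": 0}, {"dx": -75, "dy": -6.3, "dz": 126.5, "ax": 0, "ay": 0, "az": 0}])

```text
time: 8.15
tool_pos: [594.6, 127.7, 169.1]
eef_rot: [[0.756, 0.117, 0.644], [0.092, -0.993, 0.073], [0.649, 0.004, -0.761]]
force: [-0.0, -0.4, -1.2]
grip_width: 0.241
finger_force: 58.8
```

```bash
python3 inh.py | grep -v -E '^(top|side)'
python3 - <<'E'
from g import *
import cv2
print(rel(M+138*D,Rt(50,True)),rel(M+43*D,Rt(50,True)))
a=cv2.imread('pics/top_h.png')[120:260,150:270];b=cv2.imread('pics/side_h.png')[200:330,180:330]
cv2.imwrite('pics/c2.png',cv2.hconcat([cv2.resize(a,(360,420)),cv2.resize(b,(440,420))]))
E
```

```text
t 8.25 tcp [595.  127.7 169.7] j [  4.5 -19.  124.8   2.3  33.7  86.3] F [ 0.3 -0.3 -1. ] w 0.238607959814796 58.77220809459686
G [582.4 126.3 183.6] nom d [0.8 0.1 0.6]
(-120, -30) [1103, 262] off [-0.1  1.6  3. ] d [0.8 0.1 0.6] ang_xyz tool [-0.  -0.6  1.4] lean 50.19488846793563 e 0.814129738798476 ext [array([-129.4, -125.7,  121.4,  129.5]), array([-123.8,  -17.8,  130. ,  130.3])]
(40, 125) [1992, 777] off [-0.   0.8  1.2] d [0.8 0.1 0.6] ang_xyz tool [-0.  -0.3  0. ] lean 49.864898917987134 e 1.135963317107196 ext [array([-151.5, -144.2,  127.1,  129.6]), array([-143.8,  -43.9,  129.8,  130.5])]
(array([-1.6,  1.2,  2. ]), array([-0.001, -0.008,  0.007])) (array([-96.6,   0.5,   1.2]), array([-0.001, -0.008,  0.007]))
```

View pics/c2.png

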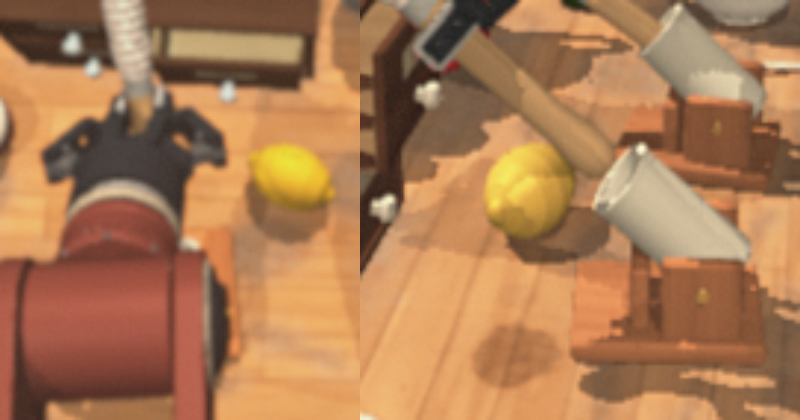

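The crop shows the handle tip at about (605,165), just short of the mouth centre at about (622,180), and its axis runs to that centre. I'm starting the insertion.

>>> send_rows(commands=[{"dx": -6, "dy": 0, "dz": 0, "ax": 0, "ay": -0.008, "az": 0}, {"dx": -12, "dy": 0, "dz": 0, "ax": 0, "ay": -0.008, "az": 0}, {"dx": -18, "dy": 0, "dz": 0, "ax": 0, "ay": -0.008, "az": 0}, {"dx": -24, "dy": 0, "dz": 0, "ax": 0, "ay": -0.008, "az": 0}, {"dx": -30, "dy": 0, "dz": 0, "ax": 0, "ay": -0.008, "az": 0}])

```text
time: 8.75
tool_pos: [570.5, 124.9, 147.9]
eef_rot: [[0.762, 0.117, 0.637], [0.092, -0.993, 0.072], [0.641, 0.004, -0.768]]
force: [0.0, 0.0, -1.0]
grip_width: 0.238
finger_force: 58.8
```

>>> send_rows(commands=[{"dx": -8, "dy": 0, "dz": 0, "ax": 0, "ay": 0, "az": 0}, {"dx": -16, "dy": 0, "dz": 0, "ax": 0, "ay": 0, "az": 0}, {"dx": -24, "dy": 0, "dz": 0, "ax": 0, "ay": 0, "az": 0}, {"dx": -32, "dy": 0, "dz": 0, "ax": 0, "ay": 0, "az": 0}, {"dx": -40, "dy": 0, "dz": 0, "ax": 0, "ay": 0, "az": 0}, {"dx": -46, "dy": 0, "dz": 0, "ax": 0, "ay": 0, "az": 0}])

```text
time: 9.35
tool_pos: [535.3, 120.6, 118.3]
eef_rot: [[0.762, 0.117, 0.636], [0.092, -0.993, 0.072], [0.641, 0.004, -0.768]]
force: [-0.7, -0.5, -0.6]
grip_width: 0.239
finger_force: 58.8
```

Run:
```python
from g import *
show();print(rel(M+43*D,Rt(50,True)))
```

```text
t 9.35 tcp [535.304 120.619 118.281] j [  4.167 -25.044 134.291   2.869  30.975  85.44 ] F [-0.715 -0.532 -0.556] w 0.23851162267259907 58.77376735210419
(array([-17.5,   0.7,   1.3]), array([-0.001,  0.003,  0.007]))
```

>>> send_rows(commands=[{"dx": -4, "dy": 0, "dz": 0, "ax": 0, "ay": 0, "az": 0}, {"dx": -8, "dy": 0, "dz": 0, "ax": 0, "ay": 0, "az": 0}, {"dx": -11, "dy": 0, "dz": 0, "ax": 0, "ay": 0, "az": 0}, {"dx": -14, "dy": 0, "dz": 0, "ax": 0, "ay": 0, "az": 0}, {"dx": -16, "dy": 0, "dz": 0, "ax": 0, "ay": 0, "az": 0}, {"dx": -16, "dy": 0, "dz": 0, "ax": 0, "ay": 0, "az": 0}])

```text
time: 9.95
tool_pos: [523.7, 119.2, 108.6]
eef_rot: [[0.762, 0.117, 0.637], [0.092, -0.993, 0.072], [0.641, 0.004, -0.768]]
force: [-0.2, 1.1, -0.5]
grip_width: 0.238
finger_force: 58.8
```

Still free; I'm moving on in small steps to feel for the floor.

>>> send_rows(commands=[{"dx": -1.5, "dy": 0, "dz": 0, "ax": 0, "ay": 0, "az": 0}, {"dx": -3, "dy": 0, "dz": 0, "ax": 0, "ay": 0, "az": 0}, {"dx": -3, "dy": 0, "dz": 0, "ax": 0, "ay": 0, "az": 0}])

```text
time: 10.25
tool_pos: [522.4, 119.0, 108.0]
eef_rot: [[0.76, 0.117, 0.639], [0.092, -0.993, 0.072], [0.643, 0.004, -0.766]]
force: [2.2, 0.7, 1.0]
grip_width: 0.235
finger_force: 58.8
```

Run:
```python
from g import *
show();print(rel(M+43*D,Rt(50,True)))
```

```text
t 10.25 tcp [522.374 118.961 107.968] j [  4.052 -26.649 136.492   3.077  30.211  85.167] F [2.226 0.704 0.974] w 0.23517307478825758 58.772066831588745
(array([-0.9,  0.6,  1.7]), array([-0.001, -0.   ,  0.007]))
```

Light floor contact at the expected depth, so I release and back off.

>>> send_rows(commands=[{"dx": 0, "dy": 0, "dz": 0, "ax": 0, "ay": 0, "az": 0}, {"dx": 0, "dy": 0, "dz": 0, "ax": 0, "ay": 0, "az": 0}, {"dx": 0, "dy": 0, "dz": 0, "ax": 0, "ay": 0, "az": 0}, {"dx": 0, "dy": 0, "dz": 0, "ax": 0, "ay": 0, "az": 0}, {"dx": 0, "dy": 0, "dz": 0, "ax": 0, "ay": 0, "az": 0}, {"dx": 0, "dy": 0, "dz": 0, "ax": 0, "ay": 0, "az": 0}, {"dx": 0, "dy": 0, "dz": 0, "ax": 0, "ay": 0, "az": 0}, {"dx": 0, "dy": 0, "dz": 0, "ax": 0, "ay": 0, "az": 0}], hand=80)

```text
time: 11.05
tool_pos: [521.6, 118.9, 106.9]
eef_rot: [[0.762, 0.117, 0.637], [0.092, -0.993, 0.072], [0.641, 0.004, -0.768]]
force: [-0.2, 0.0, -0.3]
grip_width: 0.94
finger_force: 0.0
```

>>> send_rows(commands=[{"dx": 0, "dy": 0, "dz": -15, "ax": 0, "ay": 0, "az": 0}, {"dx": 0, "dy": 0, "dz": -35, "ax": 0, "ay": 0, "az": 0}, {"dx": 0, "dy": 0, "dz": -60, "ax": 0, "ay": 0, "az": 0}, {"dx": 0, "dy": 0, "dz": -90, "ax": 0, "ay": 0, "az": 0}, {"dx": 30, "dy": 0, "dz": -120, "ax": 0, "ay": 0, "az": 0}, {"dx": 60, "dy": 0, "dz": -150, "ax": 0, "ay": 0, "az": 0}, {"dx": 60, "dy": 0, "dz": -150, "ax": 0, "ay": 0, "az": 0}, {"dx": 60, "dy": 0, "dz": -150, "ax": 0, "ay": 0, "az": 0}])

```text
time: 11.85
tool_pos: [472.3, 113.7, 262.5]
eef_rot: [[0.76, 0.117, 0.639], [0.092, -0.993, 0.072], [0.643, 0.004, -0.766]]
force: [0.1, 0.2, -0.9]
grip_width: 0.938
finger_force: 0.0
```

```bash
cat > fin.py <<'E'
from g import *
import fit
f={n:grab(n,n+'_f.png') for n in('side','top')}
fit.W.clear(); fit.W.update({n:cloud(f[n]) for n in f}); show()
p=M+30*ax(57);d=ax(57)
for rng,r in (((5,30),11),((60,120),15)):
    for k in range(3):
        q=fit.pts(p,d,*rng,r+8);P=np.vstack(q);p,d,e=fit.cyl(P,r,p,d)
    x=fit.pts(p,d,30,250,r+3); top=np.percentile((np.vstack(x)-p)@d,99.5)
    E=p+(top-260)*d; print(len(P),e,'lean',np.degrees(np.arccos(d[2])),'handle end',E,'floor',FLOOR,np.linalg.norm(E-FLOOR))
E
python3 fin.py | grep -v -E '^(top|side)'
```

```text
t 11.95 tcp [471.3 113.6 258.7] j [  3.7 -47.8 133.6   2.2  54.6  86.3] F [-0.2 -0.3  0.1] w 0.9372164823946878 0.0
251 0.9713959130356216 lean 58.184591007480925 handle end [410.4 101.7  40.7] floor [411.8 106.   37.1] 5.755766304847476
834 1.116068108214498 lean 59.36338296732249 handle end [432.9 106.3  56.8] floor [411.8 106.   37.1] 28.839777378228916
```

View pics/side_f.png

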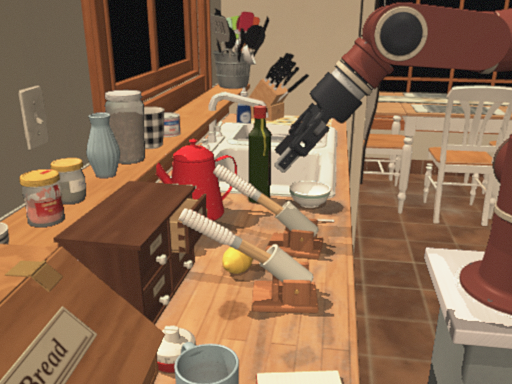

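The picture shows brush_down standing bristles-up in its crock, with its tip at (185,215), and brush_up unmoved. The two tip estimates disagree, probably because of cabinet points, so I redo it with colour.

```bash
python3 - <<'E' | grep -v -E '^(top|side) [0-9]+ [0-9]+ '
from g import *
d=ax(59)
for tag in('A','B'):
  for n in('side','top'):
    f=grab(n);w=cloud(f);hsv=cv2.cvtColor(f['image'],cv2.COLOR_RGB2HSV)
    m=(hsv[...,1]<70)&(hsv[...,2]>120)&np.isfinite(w[...,0])
    if tag=='A': e,c=d,FLOOR
    else:
        c=FLOOR+np.array([444-445.4,-106.4-109.8,0]);c[0]+=.0;a=np.radians(-4.5);e=np.array([np.sin(np.radians(59))*np.cos(a),np.sin(np.radians(59))*np.sin(a),np.cos(np.radians(59))])
        h=66.6;c=np.array([444-34.5*np.cos(a),-106.4-34.5*np.sin(a),37])
    q=w-c;s=q@e;r=np.linalg.norm(np.cross(q,e),axis=-1)
    k=m&(r<28)&(s>130)&(s<320);ss=np.sort(s[k]);print(tag,n,k.sum(),'bristle span from floor',np.percentile(ss,[1,50,98,99.5]))
o=manip.get_obs();print(o['time'])
E
```

```text
A side 913 bristle span from floor [145.104 205.766 258.03  259.737]
A top 453 bristle span from floor [147.162 210.646 258.481 259.252]
B side 563 bristle span from floor [147.055 205.723 256.992 259.125]
B top 475 bristle span from floor [148.599 212.93  259.596 259.846]
12.15
```

The bristle tip is 259 mm from the crock floor, the same as brush_up, so the brush is fully home. Handing in.

```bash
python3 -c "
from workcell import job
print(job.finish_job())"
```

```text
the job is handed in; nothing more can be done
None
```

I turned brush_down end for end, put it back handle-first in its own crock and let go of it. The last camera check put its bristle tip 259 mm from the crock floor, so it is fully home. brush_up looked undisturbed, and the job is handed in at about 12 s; no verdict came back.

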